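Strip the stud and sort the spacers

TASK

Clear the stud of the small fixture from the top down, one part at a time: put the wing nut in the square tray, and the two steel rings under it in the round dishes. The third, largest steel ring stands loose on the bench and goes in a dish as well: smallest ring in the smallest dish, middle ring in the middle dish, largest ring in the largest, each lying flat on its dish's floor. Leave the roll of masking tape where it is.

Things in the scene. Friction and masses are not known exactly. Their poses are not given: they have to be found in the camera images.
- fixture: Fixture fixed to the bench: round dark steel foot, 64 mm across, 10 mm high, with an upright stud 11 mm thick in its centre, tip 84 mm above the bench. On the stud at the start from the bottom up: middle ring, small ring, wing nut, all loose fits. Origin at the centre of the underside on the stud axis, z up (yaw means nothing).
- wing_nut: Steel wing nut on top of the stud, already unscrewed: lifts straight off without turning. Round hub 25 mm across at its foot, 23 at its top, 18 high; two wings 6 mm thick along its x axis, 46 mm over the tips, from 8 to 26 mm above its underside. Grip it across the hub along its y axis. Origin at the centre of its underside (54 mm above the bench at the start), z up.
- ring_small: The smallest of three plain steel rings (spacers) of the same height, told apart by diameter: outside diameter 32 mm, height 22 mm, bore 16 mm. Origin at the centre of its underside, z up along the bore (yaw has no meaning). At the start on the stud under the wing nut, underside 32 mm above the bench.
- ring_medium: The middle one of three plain steel rings (spacers) of the same height, told apart by diameter: outside diameter 44 mm, height 22 mm, bore 16 mm. Origin at the centre of its underside, z up along the bore (yaw has no meaning). At the start lowest on the stud, lying on the foot, underside 10 mm above the bench.
- ring_large: The largest of three plain steel rings (spacers) of the same height, told apart by diameter: outside diameter 56 mm, height 22 mm, bore 16 mm. Origin at the centre of its underside, z up along the bore (yaw has no meaning). At the start it lies flat and loose on the bench by itself.
- dish_small: The smallest of three round shallow wooden dishes, fixed to the bench: recess 48 mm across, outside 58 mm, rim top 8 mm above the bench, inner floor 3 mm above the bench. Place of the smallest ring. Origin at the centre of its underside, z up.
- dish_medium: The middle one of three round shallow wooden dishes, fixed to the bench: recess 60 mm across, outside 70 mm, rim top 8 mm above the bench, inner floor 3 mm above the bench. Place of the middle ring. Origin at the centre of its underside, z up.
- dish_large: The largest of three round shallow wooden dishes, fixed to the bench: recess 72 mm across, outside 82 mm, rim top 8 mm above the bench, inner floor 3 mm above the bench. Place of the largest ring. Origin at the centre of its underside, z up.
- square_tray: Square shallow wooden tray, fixed to the bench, place of the wing nut: outside 66 x 66 mm along its x and y axes, walls 5 mm thick and 10 mm high, inner floor 5 mm above the bench. Origin at the centre of its underside, z up.
- masking_tape: Roll of masking tape lying flat and loose on the bench, 103 mm across, 25 mm high; a bystander to be left alone. Origin at the centre of its underside.

How it is judged:
At the end, for the whole second after the job is handed in: Each steel ring lies flat in the dish of its own size: centre within 11 mm of the dish centre, underside at most 7 mm above the dish underside. Wing nut in the square tray: within 20 mm of its centre along each side, lower than 18 mm. All at rest; tape within 30 mm of its start (horizontal distance between ring_small and dish_small below 0.011 m and z of ring_small in the frame of dish_small below 0.007 m and angle between each of ring_small, ring_medium, ring_large's own z axis and vertical below 0.12 rad and linear speed of each of ring_small, ring_medium, ring_large, wing_nut below 0.02 m/s and horizontal distance between ring_medium and dish_medium below 0.011 m and z of ring_medium in the frame of dish_medium below 0.007 m and horizontal distance between ring_large and dish_large below 0.011 m and z of ring_large in the frame of dish_large below 0.007 m and x of wing_nut in the frame of square_tray between -0.02 and 0.02 m and y of wing_nut in the frame of square_tray between -0.02 and 0.02 m and z of wing_nut in the frame of square_tray below 0.018 m and distance of masking_tape from where it was at the start of the episode below 0.03 m); the robot touches nothing.
It fails at once if the small ring is lifted while the wing nut is still on the stud above it (z of ring_small in the frame of fixture above 0.045 m and horizontal distance between each of ring_small, wing_nut and fixture below 0.015 m).
It fails at once if the middle ring is lifted while the small ring is still on the stud above it (z of ring_medium in the frame of fixture above 0.023 m and horizontal distance between each of ring_medium, ring_small and fixture below 0.015 m).
It fails at once if the roll of masking tape is pushed more than 30 mm from its place (distance of masking_tape from where it was at the start of the episode above 0.03 m).
It also fails if it takes over 88 s, if anything falls off the work surface, if the arm or the gripper's body presses on something with over 40 N, if the wrist force passes 120 N, or if a joint passes its speed limit or range.

ROBOT

A 6-joint arm with a two-finger parallel gripper is mounted at the origin on the work surface; the furniture and walls round the work are solid. World frame = base frame: x ahead of the robot, y to its left, z up, the work surface at z = 0. Lengths are in m, angles in rad, forces in N, time in s.
With the tool pointing down it reaches from about 0.325 to 0.9 m from the base axis. Payload 6.1 kg.
Tool frame: the origin (TCP) lies midway between the tips of the shut fingers; the grasp point (between the pads) lies 19 mm behind it; z points along the fingers, y is the direction in which the jaws open and shut (so a half turn about z gives the same grasp; the last joint's range is limited). The gripper opens to 87 mm and grips with 3 to 60 N. Pads are 19 mm wide; open, the fingers measure 117 mm over their backs; the gripper's body (75 mm by 190 mm) begins 51 mm behind the grasp point.
Start: joints at [1.075, 0.22, 1.526, -0, 1.395, -0.126], TCP at [0.226, 0.583, 0.223] pointing down, gripper open.
Joint ranges: [-2.98, 2.98], [-0.91, 2.08], [0.09, 2.57], [-1.24, 4.39], [0.2, 2.65], [-2.68, 2.68]. Speed limits (rad/s): [2.57, 2.57, 3.01, 3.14, 3.14, 3.14].

INTERFACE

Orientations are given as a rotation vector (axis times angle).
In Python, from station import arm gives the robot as it stands.
- The arm moves only by the tool move_arm, never from a script. Its arguments are lists of equal length, an entry for each row: "linear": the shift along the tool's x, y, z in m, a list of three; "delta_rot": the turn, a rotation vector about the tool's x, y, z in rad, a list of three. A call has 1 to 20 rows; each row is the pose to reach, as a shift and turn from the pose commanded when the call began, along the tool's axes at that moment; what a row does not reach only later rows make up. A row lasts 1/12 s, in which the tool goes at most 41.7 mm and 7.16 degrees, less where a joint would pass 70% of its speed; a pose out of reach is approached as far as the arm can. A call with a gripper value outside its range is refused whole. "jaw" is the finger opening in m, from 0 to 0.087, set as the call begins (left out, the last holds). The fingers move at their own pace and stop on an object; the grip force is fixed at half the most. Time passes only in rows, so rows that repeat a pose let the fingers close. It gives the time, the measured TCP pose, the force and the opening at its end, in the units of the state.
- arm.read_state(): the state, without advancing time (a new reading comes with each control period).
- arm.camera(name): name is "scene" or "top" or "wrist"; returns a dict with "image" (420x560x3 uint8, blue, green, red), "range_z" (420x560 float32, m along the optical axis (not along the pixel's ray), 0 where there is no reading), "intrinsics" (3x3 intrinsics, pixels), "origin" and "attitude" of the camera in the world. Camera axes: x right, y up, looking along -z (the intrinsics and any distortion apply to the point x, -y, -z); pixel columns grow to the right and rows downward; lengths in m; the calibration is good to about 2 mm. The wrist camera is an equidistant fisheye: a pixel r from the principal point sees the ray r / f radians off the axis. A picture is of the moment at which its call begins.
- arm.close_job(): hands the job in, once; it reports no verdict.
The state is a dict: "clock": time; "qpos": joint angles; "dq": joint speeds; "joint_efforts": joint torques, N m; "tool_pos": TCP position; "tcp_rot": TCP orientation; "wrist_force": force on the tool from outside, world axes, zero at the start; "ft_torque": the same for the moment, N m; "width": opening from 0.0 (shut) to 1.0 (fully open).
Only numpy, scipy, OpenCV 4.12 (cv2) and the standard library are available. Lean on these libraries where they do the work, as an engineer would, in place of code of your own. Each camera call takes 0.05 s, during which the arm holds its last target. There are 200 camera calls.

## Working session

There is one attempt and no reset: what is moved stays moved. The work goes in short steps, Python scripts to look and compute and a tool call to move; the robot and the scene stay as the last step left them, time stands still between calls to the robot, and variables do not carry over. Pictures are saved under pics/ and viewed, about 12 in all and at most 16, crops included, and the job is handed in when it is done.

Besides the shell and the picture viewer there is one more tool, called after "Emit:" as name(argument=value, ...), one argument or row to a line, values as JSON. move_arm: Moves the arm, as the interface text tells. Its arguments: {"type":"object","properties":{"linear":{"type":"array","items":{"type":"array","items":{"type":"number"}}},"delta_rot":{"type":"array","items":{"type":"array","items":{"type":"number"}}},"jaw":{"type":"number"}},"required":["linear","delta_rot"]}

```bash
ls; mkdir -p pics; cat > h.py <<'E'
import numpy as np, cv2
from station import arm
from scipy.spatial.transform import Rotation as R
def rot(a):
    a=np.array(a,float)
    if a.shape==(3,3): return a
    return R.from_rotvec(a).as_matrix() if a.size==3 else R.from_quat(a).as_matrix()
def snap(name,fn):
    c=arm.camera(name); cv2.imwrite('pics/'+fn+'.png',c['image']); np.savez('pics/'+fn+'.npz',**c); return c
def load(fn): return dict(np.load('pics/'+fn+'.npz',allow_pickle=True))
def pix2plane(c,u,v,z):
    """pinhole pixel -> world at height z"""
    K=c['intrinsics']; d=rot(c['attitude'])@np.array([(u-K[0,2])/K[0,0],-(v-K[1,2])/K[1,1],-1.])
    return np.array(c['origin'])+d*(z-c['origin'][2])/d[2]
def cloud(c):
    K=c['intrinsics']; Z=c['range_z']; v,u=np.indices(Z.shape)
    P=np.stack([(u-K[0,2])/K[0,0]*Z,-(v-K[1,2])/K[1,1]*Z,-Z],-1)
    W=P@rot(c['attitude']).T+np.array(c['origin']); W[Z<=0]=np.nan; return W
E
python3 - <<'E'
from h import *
print(arm.read_state())
for n in('top','scene'):
    c=snap(n,n+'0'); print(n,c['intrinsics'],c['origin'],c['attitude'],c.keys())
E
```

```text
pics
{'clock': 0.0, 'qpos': array([ 1.07483987e+00,  2.21248847e-01,  1.52764442e+00, -2.21505786e-05,
        1.39472365e+00, -1.26133380e-01]), 'dq': array([ 1.93528942e-03,  7.53086375e-04, -7.83209494e-04, -2.10856534e-04,
       -1.09538333e-03, -6.97392191e-05]), 'joint_efforts': array([-5.20795379e-05, -4.94616151e+01, -3.87381470e+01,  7.01388088e-02,
        5.71452628e-02, -1.46838174e-04]), 'tool_pos': array([0.22562545, 0.58215786, 0.22140558]), 'tcp_rot': array([-5.77495525e-01, -3.08744753e+00,  3.03702138e-03]), 'wrist_force': array([ 0.48677324,  1.18340607, -0.7332928 ]), 'ft_torque': array([-4.31370062e-02,  1.03313307e-05, -5.18490176e-02]), 'width': 1.0014527161450015}
top [[435.20074649   0.         280.75022309]
 [  0.         435.20074649 206.58124016]
 [  0.           0.           1.        ]] [0.34844845 0.25314216 0.91108119] [ 0.10389901 -0.11997703 -1.58963905] dict_keys(['image', 'range_z', 'intrinsics', 'origin', 'attitude'])
scene [[453.73894283   0.         277.31429082]
 [  0.         453.73894283 203.98584455]
 [  0.           0.           1.        ]] [-0.20537856  0.28490235  0.59604875] [ 0.6606327  -0.7302815  -1.49694543] dict_keys(['image', 'range_z', 'intrinsics', 'origin', 'attitude'])
```

View pics/top0.png

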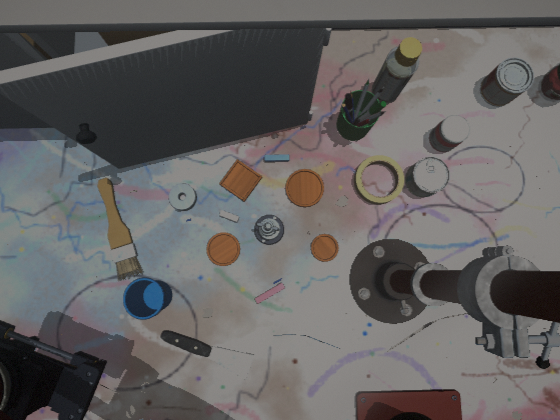

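View pics/scene0.png

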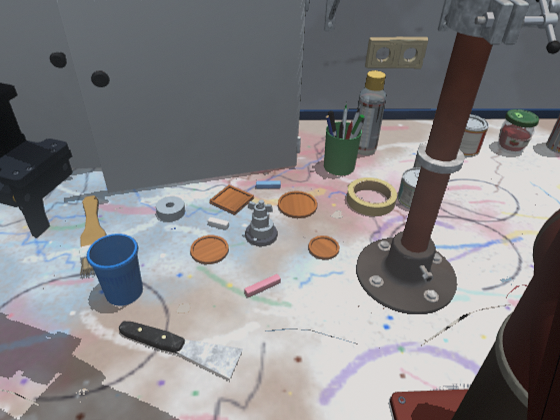

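The top view shows the large ring at (183,197), the tray at (241,181), the large dish at (304,188), the fixture at (268,230), the medium dish at (223,249), the small dish at (324,248) and the tape at (380,180). A post stands at about (400,280) and a panel stands behind at upper left. I'll enlarge the working area and segment it by depth.

```bash
python3 - <<'E'
from h import *
c=load('top0'); im=c['image']
cv2.imwrite('pics/crop0.png',cv2.resize(im[150:275,160:345],None,fx=4.3,fy=4.3,interpolation=cv2.INTER_CUBIC))
W=cloud(c)
for n,(u,v),z in [('ringL',(183,197),.022),('tray',(241,181),.01),('dL',(304,188),.008),('fix',(268,230),.072),('dM',(223,249),.008),('dS',(324,248),.008),('tape',(380,180),.025),('post',(405,280),.0),('clampend',(500,270),.3),('panel bl',(120,168),0),('panel br',(320,115),0),('can',(428,175),.06),('bluecup',(148,297),.1),('floor',(250,320),0)]:
    print(n,pix2plane(c,u,v,z).round(4),W[v,u].round(4))
E
```

```text
ringL [0.4998 0.4441 0.022 ] [0.5036 0.4488 0.    ]
tray [0.5335 0.325  0.01  ] [0.5349 0.3256 0.0032]
dL [0.5161 0.1925 0.008 ] [ 0.5179  0.1919 -0.0014]
fix [0.4232 0.2689 0.072 ] [0.4263 0.2695 0.0377]
dM [0.3916 0.3637 0.008 ] [0.3919 0.3645 0.0012]
dS [0.3891 0.1549 0.008 ] [0.3894 0.1541 0.0005]
tape [0.5266 0.0351 0.025 ] [ 0.5321  0.0283 -0.0026]
post [ 0.3198 -0.0114  0.    ] [0.3254 0.0409 0.1801]
clampend [ 0.34  -0.058  0.3  ] [0.3423 0.0297 0.4721]
panel bl [0.5692 0.5837 0.    ] [5.691e-01 5.835e-01 3.000e-04]
panel br [ 0.6787  0.1522 -0.    ] [ 6.788e-01  1.522e-01 -3.000e-04]
can [ 0.5278 -0.0531  0.06  ] [ 0.5287 -0.0547  0.0556]
bluecup [0.303  0.4893 0.1   ] [0.2976 0.5172 0.0043]
floor [0.2466 0.3102 0.    ] [ 0.2464  0.3104 -0.0021]
```

View pics/crop0.png

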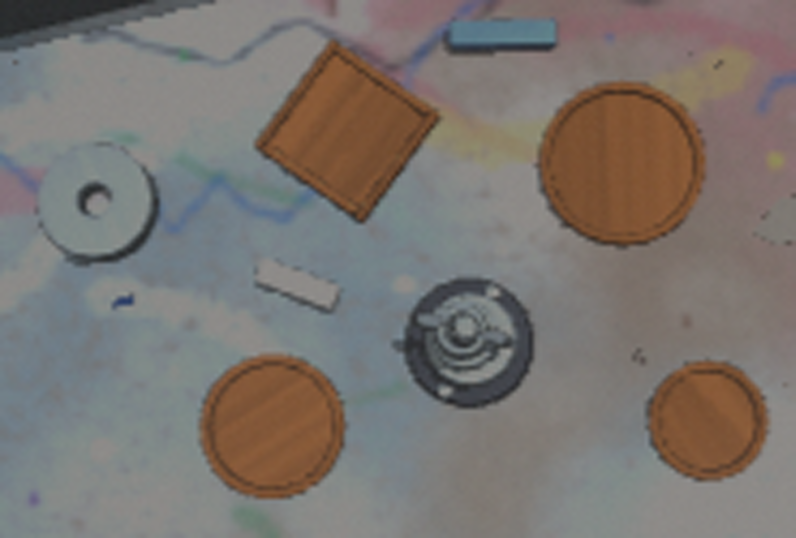

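The crop shows wing tips at about (428,318) and (508,340), with the hub centre at about (466,326). Next I'll refine the centres and get the obstacle heights for the post and panel.

```bash
python3 - <<'E'
from h import *
c=load('top0'); s=load('scene0')
f=lambda x,y:(160+(x+.5)/4.3-.5,150+(y+.5)/4.3-.5)
for n,p,z in [('ringL',(96,200),.022),('tray',(349,131),.010),('tray c1',(334,40),.01),('c2',(440,116),.01),('c3',(362,222),.01),('c4',(256,146),.01),('dL',(622,164),.008),('dM',(273,426),.008),('dS',(708,420),.008),('foot',(469,343),.01),('nuttop',(466,326),.082),('w1',(428,318),.08),('w2',(508,340),.08)]:
    print(n,pix2plane(c,*f(*p),z)[:2].round(4))
im=c['image'].astype(int); b,g,r=im[...,0],im[...,1],im[...,2]
m=((r-b>60)).astype(np.uint8)
cn,_=cv2.findContours(m[100:300,150:420].copy(),cv2.RETR_EXTERNAL,cv2.CHAIN_APPROX_NONE)
for k in cn:
    if cv2.contourArea(k)>300:
        (x,y),(a,b_),t=cv2.fitEllipse(k); rc=cv2.minAreaRect(k)
        print('blob',round(x+150,1),round(y+100,1),round(a,1),round(b_,1),pix2plane(c,x+150,y+100,.008)[:2].round(4), 'rect',pix2plane(c,rc[0][0]+150,rc[0][1]+100,.01)[:2].round(4),np.round(rc[1],1),round(rc[2],1))
# obstacle heightmap from both views, 5cm cells
P=np.concatenate([cloud(c).reshape(-1,3),cloud(s).reshape(-1,3)]); P=P[np.isfinite(P).all(1)&(P[:,2]<.9)]
H=np.zeros((20,22))
i=((P[:,0]+.1)/.05).astype(int); j=((.8-P[:,1])/.05).astype(int)
k=(i>=0)&(i<20)&(j>=0)&(j<22); np.maximum.at(H,(i[k],j[k]),P[k,2])
print('y   ',' '.join('%3d'%(80-5*j-2) for j in range(22)))
for a in range(19,-1,-1): print('x%3d'%(a*5-10+2),' '.join('%3d'%(H[a,j]*100) for j in range(22)))
E
```

```text
ringL [0.5017 0.4463]
tray [0.5355 0.3255]
tray c1 [0.5814 0.3324]
c2 [0.5421 0.2808]
c3 [0.4902 0.3196]
c4 [0.5289 0.371 ]
dL [0.5166 0.1919]
dM [0.3923 0.3635]
dS [0.3905 0.1543]
foot [0.43   0.2686]
nuttop [0.4311 0.2685]
w1 [0.4352 0.2855]
w2 [0.4246 0.25  ]
blob 324.4 247.4 25.5 25.8 [0.3903 0.154 ] rect [0.39  0.154] [25.5 25.5] 45.0
blob 223.2 248.8 30.6 32.1 [0.392  0.3633] rect [0.3915 0.3634] [31.1 32.5] 45.0
blob 304.4 187.3 36.0 36.7 [0.5176 0.1915] rect [0.5179 0.1915] [36. 37.] 90.0
blob 240.9 179.3 31.5 35.2 [0.5375 0.3253] rect [0.5361 0.326 ] [29.3 30.1] 35.0
y     78  73  68  63  58  53  48  43  38  33  28  23  18  13   8   3  -2  -7 -12 -17 -22 -27
x 87   0   0   0   0   0   0   0   0   0   0   0   0   3   3  31   3   0   3   3   3   3   0
x 82   0   0   0   0   0   0   0   0   0   0   0   0   0   0  31   0   0   0   0   0   0   0
x 77   0   0  21   0  22  21   0   0   0   0   0   0   0   0   0  19   0   0   0   0   7   7
x 72   0   0  21   0  30  29  29  29   0   0   0   0   0   0   0  19  19   0   0   0   7   7
x 67  27  36  36  37  44  44  44  44  44  44  44  44
[... 735 characters left out ...]
0   1   0   0   1  47  47  47   1   0   0   0   0
x 22   0   0   3  26  42  43  54   2   1   0   0   0   0   0   1   1  44   0   0   0   0   0
x 17   0   0   0   0  40  39  33   2   2   1   0   0   0   0   0   0   0   0   0   0   0   0
x 12   0   0   0   0   0   0   0   0   0   1   0   0   0   0   1  33   1   1   0   0   0   0
x  7   0   0   0   0   0   0   0   0   0   0   0   0   0   1   1  34   5   1   1   0   0   0
x  2   0   0   0   0   0   0   0   0   0   0   0   0   0   0  36  36   0   1   1   0   0   0
x -3   0   0   0   0   0   0   0   0   0   0   0   0   0   0  34   0   0   0   0   0   0   0
x -8   0   0   0   0   0   0   0   0   0   0   0   0  45  40  32   0   0   0   0   0   0   0
```

```bash
cat >> h.py <<'E'
def plan(x,y,z,yaw_deg):
    """tool-frame shift/turn to bring TCP to xyz, tool z down, tool-y at azimuth yaw_deg (mod 180)"""
    s=arm.read_state(); Rc=rot(s['tcp_rot']); yc=np.degrees(np.arctan2(Rc[1,1],Rc[0,1]))
    d=(yaw_deg-yc+90)%180-90; a=np.radians(yc+d)
    Y=np.array([np.cos(a),np.sin(a),0]); Z=np.array([0,0,-1.]); Rt=np.stack([np.cross(Y,Z),Y,Z],1)
    print('clk %.2f'%s['clock'],'at',s['tool_pos'].round(4),'yaw %.1f'%yc,'w',round(float(s['width'])*87,1),'F',s['wrist_force'].round(1))
    print(' linear',(Rc.T@(np.array([x,y,z])-s['tool_pos'])).round(4).tolist(),'rot',R.from_matrix(Rc.T@Rt).as_rotvec().round(4).tolist())
E
python3 - <<'E'
from h import *
plan(.40,.38,.25,-16.6)
# panel shape
for n in('top0','scene0'):
    W=cloud(load(n)).reshape(-1,3); W=W[np.isfinite(W).all(1)]
    nrm=np.array([.969,.246]); d=(W[:,:2]-[.5692,.5837])@nrm
    for z0 in(.03,.1,.2,.3,.4):
        for y0 in (.25,.35,.45,.55):
            k=(abs(W[:,2]-z0)<.03)&(abs(W[:,1]-y0)<.04)&(d>-.06)
            if k.sum()>5: print(n,z0,y0,'d min/median %.3f %.3f'%(d[k].min(),np.median(d[k])))
W=cloud(load('top0')); 
E
```

```text
clk 0.10 at [0.2256 0.5822 0.2215] yaw 68.8 w 86.9 F [-0.8  0.1  0.4]
 linear [-0.2357, -0.1256, -0.0283] rot [-0.0016, 0.0012, 1.4908]
top0 0.03 0.25 d min/median -0.060 -0.009
top0 0.03 0.35 d min/median -0.060 -0.007
top0 0.03 0.45 d min/median -0.060 -0.005
top0 0.03 0.55 d min/median -0.060 -0.002
top0 0.1 0.25 d min/median -0.010 -0.009
top0 0.1 0.35 d min/median -0.008 -0.006
top0 0.1 0.45 d min/median -0.006 -0.004
top0 0.1 0.55 d min/median -0.004 -0.002
top0 0.2 0.25 d min/median -0.011 -0.009
top0 0.2 0.35 d min/median -0.008 -0.006
top0 0.2 0.45 d min/median -0.006 -0.004
top0 0.2 0.55 d min/median -0.003 0.147
top0 0.3 0.25 d min/median -0.011 -0.008
top0 0.3 0.35 d min/median -0.008 -0.006
top0 0.3 0.45 d min/median -0.006 -0.003
top0 0.3 0.55 d min/median -0.030 -0.001
top0 0.4 0.25 d min/median -0.030 -0.008
top0 0.4 0.35 d min/median -0.009 -0.006
top0 0.4 0.45 d min/median -0.006 -0.003
top0 0.4 0.55 d min/median -0.003 -0.001
scene0 0.03 0.25 d min/median -0.060 -0.010
scene0 0.03 0.35 d min/median -0.060 -0.008
scene0 0.03 0.45 d min/median -0.060 -0.006
scene0 0.03 0.55 d min/median -0.060 -0.004
scene0 0.1 0.25 d min/median -0.014 -0.009
scene0 0.1 0.35 d min/median -0.012 -0.007
scene0 0.1 0.45 d min/median -0.010 -0.005
scene0 0.1 0.55 d min/median -0.008 -0.002
scene0 0.2 0.25 d min/median -0.014 -0.009
scene0 0.2 0.35 d min/median -0.013 -0.007
scene0 0.2 0.45 d min/median -0.010 -0.005
scene0 0.2 0.55 d min/median -0.008 -0.002
scene0 0.3 0.25 d min/median -0.014 -0.009
scene0 0.3 0.35 d min/median -0.012 -0.007
scene0 0.3 0.45 d min/median -0.010 -0.005
scene0 0.3 0.55 d min/median -0.033 -0.003
scene0 0.4 0.35 d min/median -0.010 -0.007
scene0 0.4 0.45 d min/median -0.010 -0.005
scene0 0.4 0.55 d min/median -0.008 -0.003
```

Emit:
move_arm(
  linear=[
    [-0.2357,-0.1256,-0.0283],
    [-0.2357,-0.1256,-0.0283],
    [-0.2357,-0.1256,-0.0283],
    [-0.2357,-0.1256,-0.0283],
    [-0.2357,-0.1256,-0.0283],
    [-0.2357,-0.1256,-0.0283],
    [-0.2357,-0.1256,-0.0283],
    [-0.2357,-0.1256,-0.0283],
    [-0.2357,-0.1256,-0.0283],
    [-0.2357,-0.1256,-0.0283],
    [-0.2357,-0.1256,-0.0283],
    [-0.2357,-0.1256,-0.0283],
    [-0.2357,-0.1256,-0.0283],
    [-0.2357,-0.1256,-0.0283],
    [-0.2357,-0.1256,-0.0283],
  ],
  delta_rot=[
    [0,0,1.491],
    [0,0,1.491],
    [0,0,1.491],
    [0,0,1.491],
    [0,0,1.491],
    [0,0,1.491],
    [0,0,1.491],
    [0,0,1.491],
    [0,0,1.491],
    [0,0,1.491],
    [0,0,1.491],
    [0,0,1.491],
    [0,0,1.491],
    [0,0,1.491],
    [0,0,1.491],
  ],
  jaw=0.06,
)

```text
clock: 1.35
tool_pos: [0.4001, 0.3804, 0.2506]
tcp_rot: [2.516, 1.882, -0.001]
wrist_force: [0.0, 0.1, 0.1]
width: 0.688
```

```bash
python3 - <<'E'
from h import *
print(arm.read_state()['qpos'].round(3))
snap('scene','scene1'); w=snap('wrist','wrist1'); print(w['intrinsics'],w['origin'],w['attitude'])
plan(.4311,.2685,.14,-16.6)
E
```

```text
[ 0.617  0.029  1.684 -0.     1.429  0.904]
[[325.1922621    0.         284.92292519]
 [  0.         325.1922621  207.16077211]
 [  0.           0.           1.        ]] [0.41952985 0.44677247 0.41308191] [-0.2548079   0.03708147 -0.2843541 ]
clk 1.45 at [0.4001 0.3804 0.2507] yaw -16.5 w 60.0 F [-0.4  0.5 -0.1]
 linear [-0.0985, 0.0615, 0.1107] rot [-0.0002, 0.0003, 0.002]
```

View pics/scene1.png

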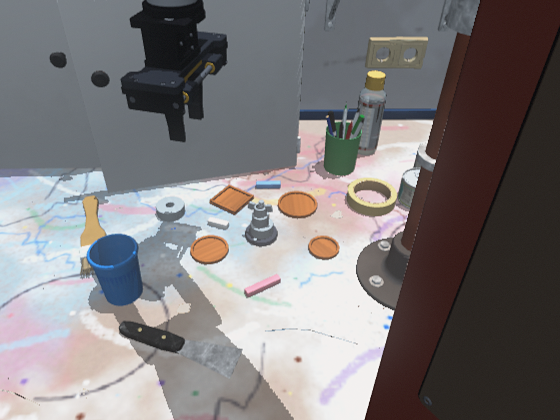

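View pics/wrist1.png

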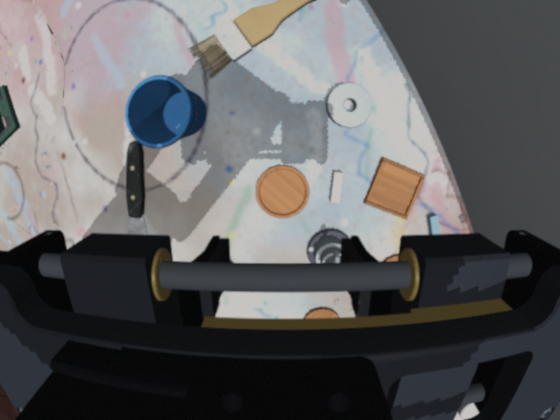

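Scene1 shows the gripper with its long rail along the jaw axis, the work untouched, and an upper link at the right near the post. In wrist1 the fixture is at about (328,245), between the fingers. I'll check the link geometry against the post while hovering over the nut.

Emit:
move_arm(
  linear=[
    [-0.0985,0.0615,0.03],
    [-0.0985,0.0615,0.1107],
    [-0.0985,0.0615,0.1107],
    [-0.0985,0.0615,0.1107],
    [-0.0985,0.0615,0.1107],
    [-0.0985,0.0615,0.1107],
    [-0.0985,0.0615,0.1107],
    [-0.0985,0.0615,0.1107],
  ],
  delta_rot=[
    [0,0,0.002],
    [0,0,0.002],
    [0,0,0.002],
    [0,0,0.002],
    [0,0,0.002],
    [0,0,0.002],
    [0,0,0.002],
    [0,0,0.002],
  ],
)

```text
clock: 2.12
tool_pos: [0.4323, 0.2699, 0.1423]
tcp_rot: [2.519, 1.876, 0.006]
wrist_force: [0.6, -0.3, -0.4]
width: 0.687
```

```bash
python3 - <<'E'
from h import *
s=arm.read_state(); q=s['qpos']; print(q.round(3))
W=cloud(load('scene1')); q1=.617
e=np.array([np.cos(q1),np.sin(q1)]); l=np.array([-np.sin(q1),np.cos(q1)])
for v in range(20,420,80):
    for u in (440,480,520,555): 
        p=W[v,u]; print((u,v),p.round(3),'rad %.3f lat %.3f'%(p[:2]@e,p[:2]@l))
snap('scene','scene2'); t=snap('top','top2'); w=snap('wrist','wrist2')
W=cloud(t); q1=q[0]; e=np.array([np.cos(q1),np.sin(q1)]); l=np.array([-np.sin(q1),np.cos(q1)])
P=W.reshape(-1,3); P=P[np.isfinite(P).all(1)&(P[:,2]>.15)]; P=np.c_[P[:,:2]@e,P[:,:2]@l,P[:,2]]
for r in np.arange(-.2,.7,.05):
    k=abs(P[:,0]-r)<.025; k&=(P[:,1]>-.2)&(P[:,1]<.25)
    if k.sum()>5: print('r %.2f lat %.3f..%.3f z %.3f..%.3f'%(r,P[k,1].min(),P[k,1].max(),P[k,2].min(),P[k,2].max()))
E
```

```text
[0.403 0.015 1.907 0.    1.216 0.694]
(440, 20) [ 0.925 -0.185  0.25 ] rad 0.647 lat -0.686
(480, 20) [-0.073  0.218  0.556] rad 0.066 lat 0.220
(520, 20) [-0.083  0.212  0.559] rad 0.055 lat 0.221
(555, 20) [-0.09   0.207  0.561] rad 0.046 lat 0.221
(440, 100) [0.32  0.041 0.335] rad 0.285 lat -0.151
(480, 100) [-0.08   0.214  0.534] rad 0.059 lat 0.221
(520, 100) [-0.089  0.207  0.538] rad 0.047 lat 0.220
(555, 100) [-0.097  0.203  0.542] rad 0.038 lat 0.221
(440, 180) [-0.075  0.216  0.5  ] rad 0.064 lat 0.220
(480, 180) [-0.087  0.209  0.508] rad 0.050 lat 0.220
(520, 180) [-0.097  0.203  0.516] rad 0.038 lat 0.222
(555, 180) [-0.104  0.198  0.521] rad 0.029 lat 0.221
(440, 260) [-0.084  0.211  0.467] rad 0.054 lat 0.220
(480, 260) [-0.095  0.203  0.478] rad 0.040 lat 0.221
(520, 260) [-0.106  0.197  0.489] rad 0.028 lat 0.222
(555, 260) [-0.112  0.192  0.496] rad 0.019 lat 0.221
(440, 340) [-0.094  0.204  0.427] rad 0.042 lat 0.221
(480, 340) [-0.106  0.196  0.444] rad 0.028 lat 0.221
(520, 340) [-0.114  0.189  0.457] rad 0.016 lat 0.221
(555, 340) [-0.122  0.185  0.467] rad 0.007 lat 0.221
r 0.20 lat -0.127..-0.113 z 0.428..0.444
r 0.25 lat -0.139..-0.059 z 0.252..0.475
r 0.30 lat -0.143..0.138 z 0.151..0.621
r 0.35 lat -0.136..0.138 z 0.240..0.606
r 0.40 lat 0.019..0.138 z 0.242..0.578
r 0.45 lat 0.019..0.138 z 0.220..0.561
r 0.50 lat 0.017..0.140 z 0.234..0.544
r 0.55 lat 0.019..0.139 z 0.477..0.525
r 0.60 lat -0.200..-0.142 z 0.427..0.448
r 0.65 lat -0.199..-0.025 z 0.346..0.449
```

View pics/top2.png

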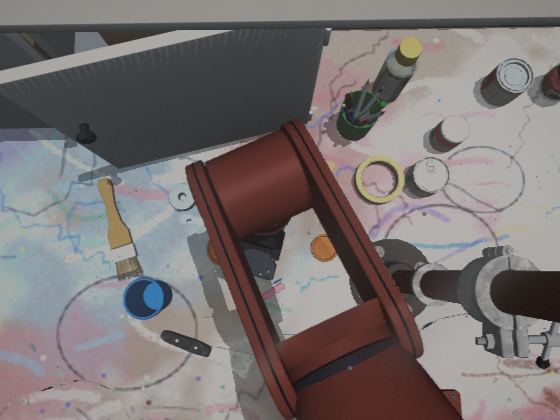

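View pics/wrist2.png

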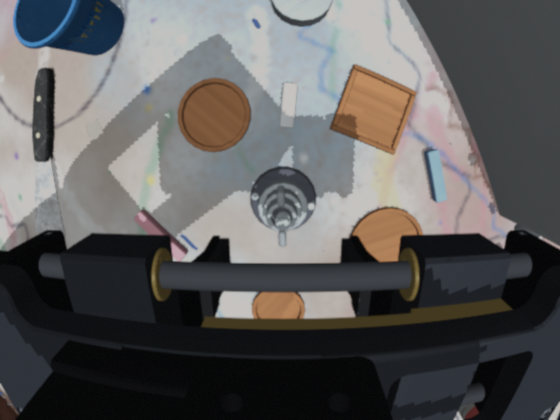

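The forearm spans lateral 0.019 to 0.138 m, to the left of the post. The nut sits at about (283,213) in the wrist view, midway between the fingers, with its wings pointing toward the camera. I'll crop to check the wing alignment and compute the post margin for the small dish.

```bash
python3 - <<'E'
from h import *
w=load('wrist2'); im=w['image']
cv2.imwrite('pics/w2c.png',cv2.resize(im[155:260,220:350],None,fx=5,fy=5,interpolation=cv2.INTER_CUBIC))
K=w['intrinsics']; Rw=rot(w['attitude']); o=np.array(w['origin'])
def proj(p):
    q=Rw.T@(np.array(p)-o); q=np.array([q[0],-q[1],-q[2]]); th=np.arctan2(np.hypot(q[0],q[1]),q[2]); h=np.hypot(q[0],q[1])
    return K[0,2]+K[0,0]*th*q[0]/h, K[1,2]+K[0,0]*th*q[1]/h
f=lambda p:tuple(((np.array(p)-[220,155]+.5)*5-.5).round(0))
print('o',o); print('stud tip pred',f(proj([.4311,.2685,.084])),'foot',f(proj([.43,.2686,.01])))
for sgn in(1,-1): 
  for a in (63.4,73.4,83.4): print(a,sgn,f(proj([.4311+sgn*.023*np.cos(np.radians(a)),.2685+sgn*.023*np.sin(np.radians(a)),.077])))
P=cloud(load('top0')).reshape(-1,3); P=P[np.isfinite(P).all(1)]
k=(P[:,0]>.15)&(P[:,0]<.42)&(P[:,1]>-.12)&(P[:,1]<.12)
q1=.19; l=np.array([-np.sin(q1),np.cos(q1)])
for z in np.arange(.02,.62,.04):
    m=k&(abs(P[:,2]-z)<.02)
    if m.sum()>3: Q=P[m]; print('z %.2f max lat %.3f at'%(z,(Q[:,:2]@l).max()),Q[np.argmax(Q[:,:2]@l)].round(3))
plan(.4311,.2685,.085,-16.6)
E
```

```text
o [0.45114516 0.33593953 0.30479037]
stud tip pred (np.float64(323.0), np.float64(352.0)) foot (np.float64(317.0), np.float64(232.0))
63.4 1 (np.float64(351.0), np.float64(186.0))
73.4 1 (np.float64(323.0), np.float64(183.0))
83.4 1 (np.float64(295.0), np.float64(186.0))
63.4 -1 (np.float64(296.0), np.float64(480.0))
73.4 -1 (np.float64(323.0), np.float64(482.0))
83.4 -1 (np.float64(349.0), np.float64(480.0))
z 0.02 max lat 0.088 at [0.152 0.119 0.001]
z 0.06 max lat -0.005 at [0.317 0.056 0.057]
z 0.10 max lat -0.009 at [0.318 0.052 0.08 ]
z 0.14 max lat -0.019 at [0.32  0.042 0.154]
z 0.18 max lat -0.019 at [0.318 0.042 0.192]
z 0.22 max lat -0.010 at [0.317 0.051 0.238]
z 0.26 max lat -0.008 at [0.312 0.052 0.245]
z 0.30 max lat -0.019 at [0.319 0.042 0.28 ]
z 0.34 max lat -0.019 at [0.321 0.042 0.342]
z 0.38 max lat -0.019 at [0.321 0.042 0.387]
z 0.42 max lat -0.004 at [0.317 0.057 0.429]
z 0.46 max lat -0.001 at [0.267 0.05  0.45 ]
z 0.50 max lat -0.019 at [0.321 0.043 0.52 ]
z 0.54 max lat -0.019 at [0.32  0.042 0.524]
z 0.58 max lat -0.019 at [0.318 0.042 0.579]
clk 2.27 at [0.4319 0.2698 0.1419] yaw -16.6 w 59.8 F [-1.1  1.   0.6]
 linear [-0.0016, -0.0005, 0.0568] rot [0.0022, -0.002, -0.0007]
```

View pics/w2c.png

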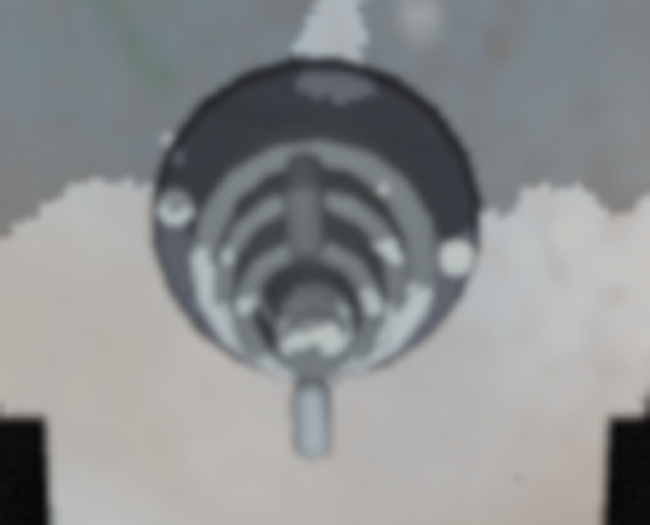

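Emit:
move_arm(
  linear=[
    [-0.0005,-0.0005,0.03],
    [-0.0005,-0.0005,0.06],
    [-0.0005,-0.0005,0.0805],
    [-0.0005,-0.0005,0.0805],
    [-0.0005,-0.0005,0.0805],
    [-0.0005,-0.0005,0.0805],
  ],
  delta_rot=[
    [0.002,-0.002,0],
    [0.002,-0.002,0],
    [0.002,-0.002,0],
    [0.002,-0.002,0],
    [0.002,-0.002,0],
    [0.002,-0.002,0],
  ],
)

```text
clock: 2.77
tool_pos: [0.4316, 0.269, 0.0614]
tcp_rot: [2.52, 1.875, -0.001]
wrist_force: [0.6, -0.3, 0.7]
width: 0.685
```

Emit:
move_arm(
  linear=[
    [0,0,0],
    [0,0,0],
    [0,0,0],
    [0,0,0],
    [0,0,0],
    [0,0,0],
    [0,0,0],
    [0,0,0],
    [0,0,0],
    [0,0,0],
  ],
  delta_rot=[
    [0,0,0],
    [0,0,0],
    [0,0,0],
    [0,0,0],
    [0,0,0],
    [0,0,0],
    [0,0,0],
    [0,0,0],
    [0,0,0],
    [0,0,0],
  ],
  jaw=0.01,
)

```text
clock: 3.6
tool_pos: [0.4304, 0.2682, 0.0597]
tcp_rot: [-2.521, -1.874, 0.005]
wrist_force: [-0.6, -0.9, 2.3]
width: 0.258
```

Emit:
move_arm(
  linear=[
    [0,0,-0.01],
    [0,0,-0.025],
    [0,0,-0.05],
    [0,0,-0.08],
    [0,0,-0.1],
    [0,0,-0.1],
    [0,0,-0.1],
  ],
  delta_rot=[
    [0,0,0],
    [0,0,0],
    [0,0,0],
    [0,0,0],
    [0,0,0],
    [0,0,0],
    [0,0,0],
  ],
)

```text
clock: 4.18
tool_pos: [0.4318, 0.2687, 0.1615]
tcp_rot: [2.52, 1.874, 0.001]
wrist_force: [-0.4, -0.7, -1.5]
width: 0.256
```

```bash
python3 - <<'E'
from h import *
snap('wrist','wrist3'); cv2.imwrite('pics/w3c.png',cv2.resize(load('wrist3')['image'][100:330,140:430],None,fx=2,fy=2))
plan(.5355,.3255,.13,-76); plan(.5355,.3255,.013,-76)
E
```

```text
clk 4.23 at [0.4306 0.2682 0.1598] yaw -16.7 w 22.0 F [-0.1  0.5 -0.9]
 linear [0.0851, 0.084, 0.0295] rot [-0.0005, 0.0023, 1.0344]
clk 4.23 at [0.4306 0.2682 0.1598] yaw -16.7 w 22.0 F [-0.1  0.5 -0.9]
 linear [0.0853, 0.0841, 0.1465] rot [-0.0005, 0.0023, 1.0344]
```

View pics/w3c.png

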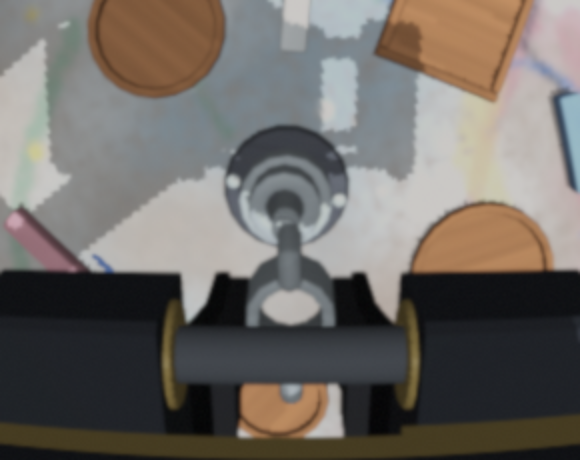

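The nut is held between the fingers and both rings are still on the stud. Next I move to the tray.

Emit:
move_arm(
  linear=[
    [0.0851,0.084,0.0295],
    [0.0851,0.084,0.0295],
    [0.0851,0.084,0.0295],
    [0.0851,0.084,0.0295],
    [0.0851,0.084,0.0295],
    [0.0851,0.084,0.0295],
    [0.0851,0.084,0.0295],
    [0.0851,0.084,0.0295],
    [0.0851,0.084,0.0295],
    [0.0851,0.084,0.0295],
    [0.0852,0.084,0.06],
    [0.0853,0.084,0.09],
    [0.0853,0.084,0.115],
    [0.0853,0.0841,0.13],
    [0.0853,0.0841,0.14],
    [0.0853,0.0841,0.146],
    [0.0853,0.0841,0.146],
    [0.0853,0.0841,0.146],
  ],
  delta_rot=[
    [0,0.0023,1.0344],
    [0,0.0023,1.0344],
    [0,0.0023,1.0344],
    [0,0.0023,1.0344],
    [0,0.0023,1.0344],
    [0,0.0023,1.0344],
    [0,0.0023,1.0344],
    [0,0.0023,1.0344],
    [0,0.0023,1.0344],
    [0,0.0023,1.0344],
    [0,0.0023,1.0344],
    [0,0.0023,1.0344],
    [0,0.0023,1.0344],
    [0,0.0023,1.0344],
    [0,0.0023,1.0344],
    [0,0.0023,1.0344],
    [0,0.0023,1.0344],
    [0,0.0023,1.0344],
  ],
)

```text
clock: 5.73
tool_pos: [0.5358, 0.3257, 0.0136]
tcp_rot: [-3.118, -0.384, 0.0]
wrist_force: [1.5, -0.2, -0.8]
width: 0.255
```

Emit:
move_arm(
  linear=[
    [0,0,0],
    [0,0,0],
    [0,0,0],
    [0,0,0],
  ],
  delta_rot=[
    [0,0,0],
    [0,0,0],
    [0,0,0],
    [0,0,0],
  ],
  jaw=0.045,
)

```text
clock: 6.07
tool_pos: [0.5359, 0.3258, 0.014]
tcp_rot: [-3.118, -0.383, -0.0]
wrist_force: [-0.2, 0.6, 0.9]
width: 0.464
```

Emit:
move_arm(
  linear=[
    [0,0,-0.01],
    [0,0,-0.03],
    [0,0,-0.06],
    [0,0,-0.1],
    [0,0,-0.14],
    [0,0,-0.14],
    [0,0,-0.14],
  ],
  delta_rot=[
    [0,0,0],
    [0,0,0],
    [0,0,0],
    [0,0,0],
    [0,0,0],
    [0,0,0],
    [0,0,0],
  ],
)

```text
clock: 6.65
tool_pos: [0.5381, 0.3267, 0.1585]
tcp_rot: [-3.115, -0.383, -0.012]
wrist_force: [-0.2, 0.2, -0.3]
width: 0.519
```

```bash
python3 - <<'E'
from h import *
w=snap('wrist','wrist4'); print(w['origin'],w['attitude'])
plan(.5355,.3255,.15,-76); plan(.4308,.2690,.13,-16.6)
E
```

```text
[0.60375772 0.34293764 0.32151689] [-0.20984882  0.1665158  -1.31759321]
clk 6.70 at [0.5363 0.3259 0.1555] yaw -76.0 w 45.5 F [-0.2  0.2 -0.7]
 linear [-0.0009, 0.0002, 0.0055] rot [-0.001, -0.0026, 0.0001]
clk 6.70 at [0.5363 0.3259 0.1555] yaw -76.0 w 45.5 F [-0.2  0.2 -0.7]
 linear [-0.1163, 0.0297, 0.0251] rot [0.0004, -0.0029, -1.0366]
```

View pics/wrist4.png

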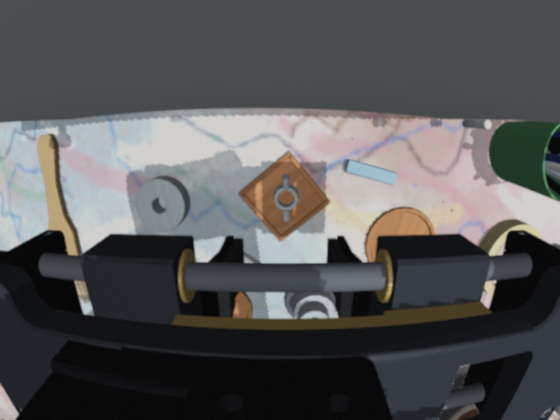

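The nut lies centred in the tray at (286,197). Next is the small ring.

```bash
python3 - <<'E'
from h import *
plan(.4308,.2690,.13,-24);plan(.4308,.2690,.042,-24)
E
```

```text
clk 6.70 at [0.5363 0.3259 0.1555] yaw -76.0 w 45.5 F [-0.2  0.2 -0.7]
 linear [-0.1163, 0.0297, 0.0251] rot [0.0002, -0.0029, -0.9074]
clk 6.70 at [0.5363 0.3259 0.1555] yaw -76.0 w 45.5 F [-0.2  0.2 -0.7]
 linear [-0.1165, 0.0298, 0.1131] rot [0.0002, -0.0029, -0.9074]
```

Emit:
move_arm(
  linear=[
    [-0.1163,0.0297,0.02],
    [-0.1163,0.0297,0.02],
    [-0.1163,0.0297,0.02],
    [-0.1163,0.0297,0.02],
    [-0.1163,0.0297,0.02],
    [-0.1163,0.0297,0.02],
    [-0.1163,0.0297,0.02],
    [-0.1163,0.0297,0.02],
    [-0.1163,0.0297,0.02],
    [-0.1163,0.0297,0.02],
    [-0.1164,0.0297,0.05],
    [-0.1165,0.0298,0.08],
    [-0.1165,0.0298,0.105],
    [-0.1165,0.0298,0.1135],
    [-0.1165,0.0298,0.1135],
    [-0.1165,0.0298,0.1135],
  ],
  delta_rot=[
    [0,-0.003,-0.9074],
    [0,-0.003,-0.9074],
    [0,-0.003,-0.9074],
    [0,-0.003,-0.9074],
    [0,-0.003,-0.9074],
    [0,-0.003,-0.9074],
    [0,-0.003,-0.9074],
    [0,-0.003,-0.9074],
    [0,-0.003,-0.9074],
    [0,-0.003,-0.9074],
    [0,-0.003,-0.9074],
    [0,-0.003,-0.9074],
    [0,-0.003,-0.9074],
    [0,-0.003,-0.9074],
    [0,-0.003,-0.9074],
    [0,-0.003,-0.9074],
  ],
  jaw=0.055,
)

```text
clock: 8.03
tool_pos: [0.4294, 0.2684, 0.0399]
tcp_rot: [-2.635, -1.71, 0.007]
wrist_force: [1.0, 0.0, -0.0]
width: 0.633
```

Emit:
move_arm(
  linear=[
    [0,0,0],
    [0,0,0],
    [0,0,0],
    [0,0,0],
    [0,0,0],
    [0,0,0],
    [0,0,0],
    [0,0,0],
    [0,0,0],
    [0,0,0],
  ],
  delta_rot=[
    [0,0,0],
    [0,0,0],
    [0,0,0],
    [0,0,0],
    [0,0,0],
    [0,0,0],
    [0,0,0],
    [0,0,0],
    [0,0,0],
    [0,0,0],
  ],
  jaw=0.015,
)

```text
clock: 8.87
tool_pos: [0.4302, 0.2688, 0.0409]
tcp_rot: [-2.635, -1.711, 0.003]
wrist_force: [-1.0, -0.4, 6.7]
width: 0.362
```

Emit:
move_arm(
  linear=[
    [0,0,-0.01],
    [0,0,-0.025],
    [0,0,-0.05],
    [0,0,-0.08],
    [0,0,-0.1],
    [0,0,-0.1],
    [0,0,-0.1],
    [0,0,-0.1],
  ],
  delta_rot=[
    [0,0,0],
    [0,0,0],
    [0,0,0],
    [0,0,0],
    [0,0,0],
    [0,0,0],
    [0,0,0],
    [0,0,0],
  ],
)

```text
clock: 9.53
tool_pos: [0.4292, 0.2683, 0.1392]
tcp_rot: [-2.634, -1.711, 0.007]
wrist_force: [-0.6, -1.0, -1.2]
width: 0.362
```

```bash
python3 - <<'E'
from h import *
w=snap('wrist','wrist5'); cv2.imwrite('pics/w5c.png',cv2.resize(w['image'][100:330,140:430],None,fx=2,fy=2))
plan(.3905,.156,.10,-24); plan(.3905,.156,.0145,-24)
E
```

```text
clk 9.58 at [0.4288 0.2681 0.1385] yaw -24.0 w 31.0 F [-0.   0.3 -1.1]
 linear [-0.1178, 0.0108, 0.039] rot [-0.0038, 0.0047, -0.0001]
clk 9.58 at [0.4288 0.2681 0.1385] yaw -24.0 w 31.0 F [-0.   0.3 -1.1]
 linear [-0.1174, 0.0111, 0.1245] rot [-0.0038, 0.0047, -0.0001]
```

View pics/w5c.png

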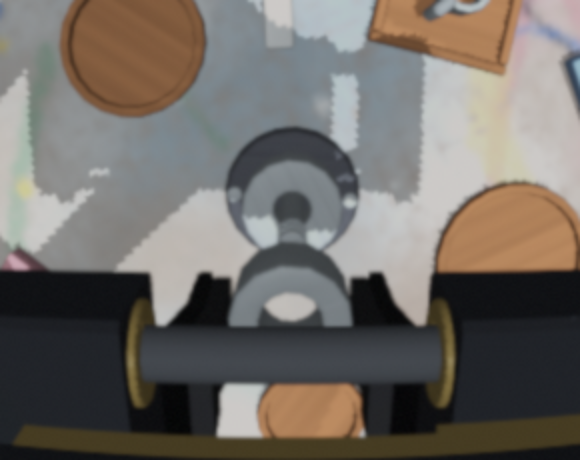

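The small ring is held and the middle ring remains on the stud. Next I go above the small dish, checking force near the post.

Emit:
move_arm(
  linear=[
    [-0.03,0.003,0.0],
    [-0.06,0.006,0.0],
    [-0.09,0.009,0.01],
    [-0.1178,0.0108,0.025],
    [-0.1178,0.0108,0.039],
    [-0.1178,0.0108,0.039],
    [-0.1178,0.0108,0.039],
    [-0.1178,0.0108,0.039],
  ],
  delta_rot=[
    [-0.003,0.004,0],
    [-0.003,0.004,0],
    [-0.003,0.004,0],
    [-0.003,0.004,0],
    [-0.003,0.004,0],
    [-0.003,0.004,0],
    [-0.003,0.004,0],
    [-0.003,0.004,0],
  ],
)

```text
clock: 10.25
tool_pos: [0.3918, 0.1569, 0.1013]
tcp_rot: [-2.634, -1.711, -0.002]
wrist_force: [0.6, -0.8, 0.4]
width: 0.36
```

```bash
python3 - <<'E'
from h import *
w=snap('wrist','wrist6'); print(arm.read_state()['qpos'].round(3), w['origin'])
K=w['intrinsics']; Rw=rot(w['attitude']); o=np.array(w['origin'])
def proj(p):
    q=Rw.T@(np.array(p)-o); q=np.array([q[0],-q[1],-q[2]]); h=np.hypot(q[0],q[1]); th=np.arctan2(h,q[2])
    return np.array([K[0,2]+K[0,0]*th*q[0]/h, K[1,2]+K[0,0]*th*q[1]/h])
print('dish c',((proj([.3905,.154,.008])-[180,150])*4).round())
cv2.imwrite('pics/w6c.png',cv2.resize(w['image'][150:290,180:380],None,fx=4,fy=4))
plan(.3905,.155,.0145,-24)
E
```

```text
[ 1.930e-01 -1.530e-01  2.149e+00  1.000e-03  1.144e+00  6.110e-01] [0.41960553 0.21997354 0.26382151]
dish c [420. 254.]
clk 10.30 at [0.3923 0.1571 0.1017] yaw -24.0 w 31.6 F [-0.4  0.8 -0. ]
 linear [-0.0028, -0.0009, 0.0872] rot [0.0012, -0.0016, 0.0006]
```

View pics/w6c.png

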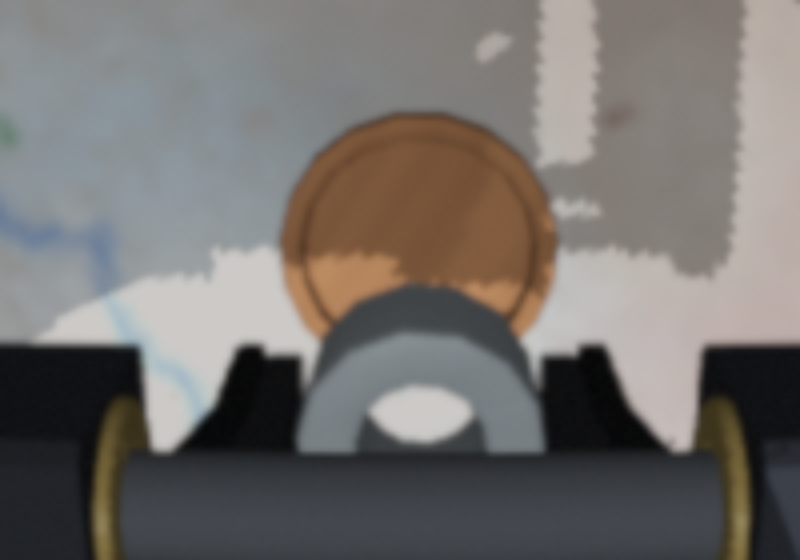

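The dish is centred at about (420,243) in the crop against a predicted (420,254), so agreement is within 2 mm. Lowering and releasing.

Emit:
move_arm(
  linear=[
    [-0.0018,-0.0009,0.03],
    [-0.0018,-0.0009,0.06],
    [-0.0018,-0.0009,0.078],
    [-0.0018,-0.0009,0.087],
    [-0.0018,-0.0009,0.087],
    [-0.0018,-0.0009,0.087],
    [-0.0018,-0.0009,0.087],
  ],
  delta_rot=[
    [0.001,-0.002,0],
    [0.001,-0.002,0],
    [0.001,-0.002,0],
    [0.001,-0.002,0],
    [0.001,-0.002,0],
    [0.001,-0.002,0],
    [0.001,-0.002,0],
  ],
)

```text
clock: 10.88
tool_pos: [0.3916, 0.1558, 0.0156]
tcp_rot: [2.634, 1.711, 0.002]
wrist_force: [0.5, 0.5, -0.7]
width: 0.363
```

Emit:
move_arm(
  linear=[
    [0,0,0],
    [0,0,0],
    [0,0,0],
    [0,0,0],
    [0,0,0],
  ],
  delta_rot=[
    [0,0,0],
    [0,0,0],
    [0,0,0],
    [0,0,0],
    [0,0,0],
  ],
  jaw=0.06,
)

```text
clock: 11.3
tool_pos: [0.3905, 0.1554, 0.0145]
tcp_rot: [2.634, 1.711, -0.0]
wrist_force: [0.1, 0.2, 0.1]
width: 0.64
```

Emit:
move_arm(
  linear=[
    [0,0,-0.01],
    [0,0,-0.03],
    [0,0,-0.06],
    [0,0,-0.1],
    [0,0,-0.12],
    [0,0,-0.12],
    [0,0,-0.12],
    [0,0,-0.12],
  ],
  delta_rot=[
    [0,0,0],
    [0,0,0],
    [0,0,0],
    [0,0,0],
    [0,0,0],
    [0,0,0],
    [0,0,0],
    [0,0,0],
  ],
)

```text
clock: 11.97
tool_pos: [0.3898, 0.1553, 0.1338]
tcp_rot: [2.635, 1.711, -0.002]
wrist_force: [-1.1, 0.3, -0.7]
width: 0.688
```

```bash
python3 - <<'E'
from h import *
w=snap('wrist','wrist7')
plan(.4308,.2690,.13,-24); plan(.4308,.2690,.0215,-24)
E
```

```text
clk 12.02 at [0.3893 0.1552 0.1331] yaw -24.0 w 59.6 F [-0.3 -0.5 -0.8]
 linear [0.1209, -0.0084, 0.0029] rot [-0.002, 0.0021, -0.0002]
clk 12.02 at [0.3893 0.1552 0.1331] yaw -24.0 w 59.6 F [-0.3 -0.5 -0.8]
 linear [0.1211, -0.0081, 0.1114] rot [-0.002, 0.0021, -0.0002]
```

View pics/wrist7.png

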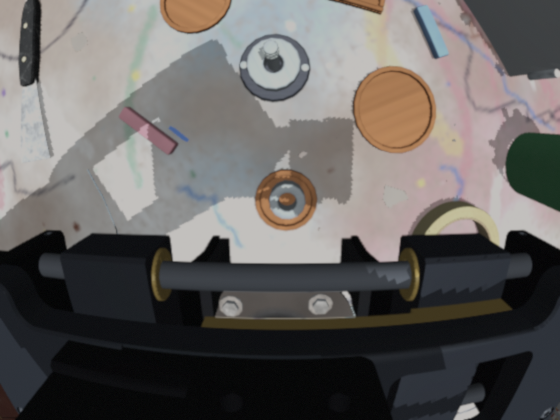

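The small ring sits in its dish at (287,200). Next is the middle ring, with yaw 20 to keep the gripper body away from the blue cup.

```bash
python3 - <<'E'
from h import *
plan(.4308,.2690,.13,20); plan(.4308,.2690,.0215,20)
E
```

```text
clk 12.02 at [0.3893 0.1552 0.1331] yaw -24.0 w 59.6 F [-0.3 -0.5 -0.8]
 linear [0.1209, -0.0084, 0.0029] rot [-0.0026, 0.0012, -0.7681]
clk 12.02 at [0.3893 0.1552 0.1331] yaw -24.0 w 59.6 F [-0.3 -0.5 -0.8]
 linear [0.1211, -0.0081, 0.1114] rot [-0.0026, 0.0012, -0.7681]
```

Emit:
move_arm(
  linear=[
    [0.03,-0.002,0.0],
    [0.07,-0.005,0.0],
    [0.1209,-0.0084,0.0],
    [0.1209,-0.0084,0.0],
    [0.1209,-0.0084,0.0],
    [0.1209,-0.0084,0.0],
    [0.1209,-0.0084,0.0],
    [0.1209,-0.0084,0.0],
    [0.121,-0.0082,0.03],
    [0.1211,-0.0081,0.06],
    [0.1211,-0.0081,0.09],
    [0.1211,-0.0081,0.104],
    [0.1211,-0.0081,0.111],
    [0.1211,-0.0081,0.111],
    [0.1211,-0.0081,0.111],
  ],
  delta_rot=[
    [-0.002,0.001,-0.768],
    [-0.002,0.001,-0.768],
    [-0.002,0.001,-0.768],
    [-0.002,0.001,-0.768],
    [-0.002,0.001,-0.768],
    [-0.002,0.001,-0.768],
    [-0.002,0.001,-0.768],
    [-0.002,0.001,-0.768],
    [-0.002,0.001,-0.768],
    [-0.002,0.001,-0.768],
    [-0.002,0.001,-0.768],
    [-0.002,0.001,-0.768],
    [-0.002,0.001,-0.768],
    [-0.002,0.001,-0.768],
    [-0.002,0.001,-0.768],
  ],
  jaw=0.07,
)

```text
clock: 13.27
tool_pos: [0.4323, 0.2692, 0.0234]
tcp_rot: [1.804, 2.571, 0.002]
wrist_force: [-0.4, 0.3, 0.7]
width: 0.807
```

Emit:
move_arm(
  linear=[
    [0,0,0],
    [0,0,0],
    [0,0,0],
    [0,0,0],
    [0,0,0],
    [0,0,0],
    [0,0,0],
    [0,0,0],
    [0,0,0],
    [0,0,0],
  ],
  delta_rot=[
    [0,0,0],
    [0,0,0],
    [0,0,0],
    [0,0,0],
    [0,0,0],
    [0,0,0],
    [0,0,0],
    [0,0,0],
    [0,0,0],
    [0,0,0],
  ],
  jaw=0.025,
)

```text
clock: 14.1
tool_pos: [0.4323, 0.2694, 0.0237]
tcp_rot: [1.801, 2.572, 0.002]
wrist_force: [-1.8, -1.1, 5.9]
width: 0.493
```

Emit:
move_arm(
  linear=[
    [0,0,-0.01],
    [0,0,-0.025],
    [0,0,-0.05],
    [0,0,-0.08],
    [0,0,-0.11],
    [0,0,-0.12],
    [0,0,-0.12],
    [0,0,-0.12],
  ],
  delta_rot=[
    [0,0,0],
    [0,0,0],
    [0,0,0],
    [0,0,0],
    [0,0,0],
    [0,0,0],
    [0,0,0],
    [0,0,0],
  ],
)

```text
clock: 14.77
tool_pos: [0.432, 0.2693, 0.143]
tcp_rot: [1.801, 2.572, 0.003]
wrist_force: [0.1, 0.3, -1.1]
width: 0.494
```

```bash
python3 - <<'E'
from h import *
plan(.392,.3638,.11,20); plan(.392,.3638,.0155,20)
E
```

```text
clk 14.77 at [0.432  0.2693 0.143 ] yaw 20.0 w 43.0 F [ 0.1  0.3 -1.1]
 linear [0.1025, -0.0054, 0.033] rot [0.0024, 0.0003, -0.0]
clk 14.77 at [0.432  0.2693 0.143 ] yaw 20.0 w 43.0 F [ 0.1  0.3 -1.1]
 linear [0.1026, -0.0056, 0.1275] rot [0.0024, 0.0003, -0.0]
```

The middle ring is gripped about 13.7 mm above its underside, so I release at TCP z of about 0.018.

Emit:
move_arm(
  linear=[
    [0.035,-0.002,0.0],
    [0.07,-0.004,0.0],
    [0.1025,-0.0054,0.02],
    [0.1025,-0.0055,0.05],
    [0.1026,-0.0056,0.08],
    [0.1026,-0.0056,0.105],
    [0.1026,-0.0056,0.118],
    [0.1026,-0.0056,0.1255],
    [0.1026,-0.0056,0.1255],
    [0.1026,-0.0056,0.1255],
    [0.1026,-0.0056,0.1255],
  ],
  delta_rot=[
    [0.002,0,0],
    [0.002,0,0],
    [0.002,0,0],
    [0.002,0,0],
    [0.002,0,0],
    [0.002,0,0],
    [0.002,0,0],
    [0.002,0,0],
    [0.002,0,0],
    [0.002,0,0],
    [0.002,0,0],
  ],
)

```text
clock: 15.68
tool_pos: [0.3907, 0.3629, 0.0158]
tcp_rot: [-1.802, -2.573, 0.005]
wrist_force: [-1.2, -0.5, -0.9]
width: 0.496
```

Emit:
move_arm(
  linear=[
    [0,0,0],
    [0,0,0],
    [0,0,0],
    [0,0,0],
    [0,0,0],
    [0,0,0],
  ],
  delta_rot=[
    [0,0,0],
    [0,0,0],
    [0,0,0],
    [0,0,0],
    [0,0,0],
    [0,0,0],
  ],
  jaw=0.07,
)

```text
clock: 16.18
tool_pos: [0.392, 0.3638, 0.0177]
tcp_rot: [1.802, 2.573, -0.0]
wrist_force: [-0.4, 0.0, -0.6]
width: 0.785
```

Emit:
move_arm(
  linear=[
    [0,0,-0.01],
    [0,0,-0.03],
    [0,0,-0.06],
    [0,0,-0.1],
    [0,0,-0.12],
    [0,0,-0.12],
    [0,0,-0.12],
    [0,0,-0.12],
  ],
  delta_rot=[
    [0,0,0],
    [0,0,0],
    [0,0,0],
    [0,0,0],
    [0,0,0],
    [0,0,0],
    [0,0,0],
    [0,0,0],
  ],
)

```text
clock: 16.85
tool_pos: [0.3914, 0.3635, 0.1372]
tcp_rot: [-1.802, -2.573, 0.002]
wrist_force: [-0.0, 0.7, -0.8]
width: 0.804
```

```bash
python3 - <<'E'
from h import *
w=snap('wrist','wrist8')
plan(.5015,.446,.13,-76); plan(.5015,.446,.012,-76)
E
```

```text
clk 16.90 at [0.3909 0.3632 0.1364] yaw 20.0 w 70.2 F [ 0.6 -0.7 -0.1]
 linear [0.04, 0.1322, 0.006] rot [-0.0029, -0.0013, -1.4661]
clk 16.90 at [0.3909 0.3632 0.1364] yaw 20.0 w 70.2 F [ 0.6 -0.7 -0.1]
 linear [0.0401, 0.1325, 0.124] rot [-0.0029, -0.0013, -1.4661]
```

View pics/wrist8.png

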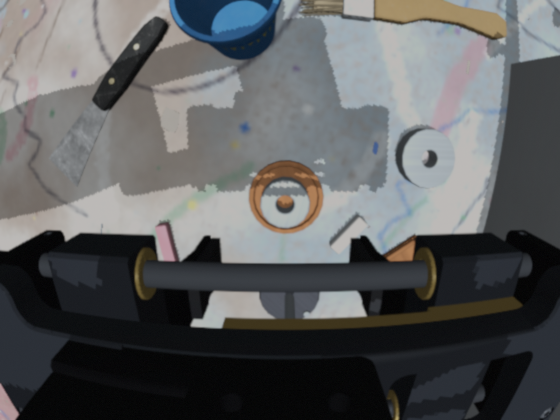

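The middle ring lies in its dish at (286,202). The large ring's bore shows at (430,158), which I'll use to cross-check its position.

```bash
python3 - <<'E'
from h import *
w=load('wrist8'); K=w['intrinsics']; Rw=rot(w['attitude']); o=np.array(w['origin'])
def unp(u,v,z):
    a=np.array([u-K[0,2],v-K[1,2]]); r=np.hypot(*a); th=r/K[0,0]
    d=Rw@np.array([np.sin(th)*a[0]/r,-np.sin(th)*a[1]/r,-np.cos(th)]); return (o+d*(z-o[2])/d[2]).round(4)
print(unp(430,158,.022),'dish M chk',unp(286,197,.008))
E
```

```text
[0.501  0.4493 0.022 ] dish M chk [0.3912 0.366  0.008 ]
```

Emit:
move_arm(
  linear=[
    [0.04,0.1322,0.0],
    [0.04,0.1322,0.0],
    [0.04,0.1322,0.0],
    [0.04,0.1322,0.0],
    [0.04,0.1322,0.0],
    [0.04,0.1322,0.0],
    [0.04,0.1322,0.0],
    [0.04,0.1322,0.0],
    [0.04,0.1322,0.0],
    [0.04,0.1322,0.0],
    [0.04,0.1322,0.0],
    [0.04,0.1322,0.0],
    [0.04,0.1322,0.0],
    [0.04,0.1322,0.0],
  ],
  delta_rot=[
    [-0.002,-0.001,-1.466],
    [-0.002,-0.001,-1.466],
    [-0.002,-0.001,-1.466],
    [-0.002,-0.001,-1.466],
    [-0.002,-0.001,-1.466],
    [-0.002,-0.001,-1.466],
    [-0.002,-0.001,-1.466],
    [-0.002,-0.001,-1.466],
    [-0.002,-0.001,-1.466],
    [-0.002,-0.001,-1.466],
    [-0.002,-0.001,-1.466],
    [-0.002,-0.001,-1.466],
    [-0.002,-0.001,-1.466],
    [-0.002,-0.001,-1.466],
  ],
  jaw=0.085,
)

```text
clock: 18.07
tool_pos: [0.5015, 0.446, 0.1355]
tcp_rot: [0.378, -3.117, 0.001]
wrist_force: [0.9, 0.3, -0.3]
width: 0.978
```

```bash
python3 - <<'E'
from h import *
w=snap('wrist','wrist9')
cv2.imwrite('pics/w9.png',w['image']); plan(.5015,.446,.012,-76)
E
```

```text
clk 18.12 at [0.5017 0.4461 0.1359] yaw 103.8 w 84.7 F [0.1 0.9 0.7]
 linear [0.0001, 0.0, 0.1239] rot [-0.0005, -0.001, -0.0033]
```

Emit:
move_arm(
  linear=[
    [0,0.001,0.03],
    [0,0.001,0.06],
    [0,0.001,0.09],
    [0,0.001,0.112],
    [0,0.001,0.1225],
    [0,0.001,0.1225],
    [0,0.001,0.1225],
    [0,0.001,0.1225],
  ],
  delta_rot=[
    [0,0,0],
    [0,0,0],
    [0,0,0],
    [0,0,0],
    [0,0,0],
    [0,0,0],
    [0,0,0],
    [0,0,0],
  ],
)

```text
clock: 18.78
tool_pos: [0.5036, 0.4486, 0.017]
tcp_rot: [-0.381, 3.114, 0.003]
wrist_force: [0.7, 0.2, 0.6]
width: 0.981
```

Emit:
move_arm(
  linear=[
    [0,0,0],
    [0,0,0],
    [0,0,0],
    [0,0,0],
    [0,0,0],
    [0,0,0],
    [0,0,0],
    [0,0,0],
    [0,0,0],
    [0,0,0],
  ],
  delta_rot=[
    [0,0,0],
    [0,0,0],
    [0,0,0],
    [0,0,0],
    [0,0,0],
    [0,0,0],
    [0,0,0],
    [0,0,0],
    [0,0,0],
    [0,0,0],
  ],
  jaw=0.035,
)

```text
clock: 19.62
tool_pos: [0.5024, 0.4479, 0.0153]
tcp_rot: [-0.382, 3.117, 0.001]
wrist_force: [-1.0, 0.3, 3.8]
width: 0.624
```

Emit:
move_arm(
  linear=[
    [0,0,-0.01],
    [0,0,-0.03],
    [0,0,-0.06],
    [0,0,-0.09],
    [0,0,-0.11],
    [0,0,-0.11],
    [0,0,-0.11],
  ],
  delta_rot=[
    [0,0,0],
    [0,0,0],
    [0,0,0],
    [0,0,0],
    [0,0,0],
    [0,0,0],
    [0,0,0],
  ],
)

```text
clock: 20.2
tool_pos: [0.503, 0.448, 0.1265]
tcp_rot: [-0.382, 3.114, 0.003]
wrist_force: [-0.1, -0.2, -2.4]
width: 0.623
```

```bash
python3 - <<'E'
from h import *
plan(.517,.192,.12,104); plan(.517,.192,.017,104)
E
```

```text
clk 20.20 at [0.503  0.448  0.1265] yaw 104.0 w 54.2 F [-0.1 -0.2 -2.4]
 linear [0.0483, -0.2518, 0.006] rot [0.0012, 0.0042, -0.0002]
clk 20.20 at [0.503  0.448  0.1265] yaw 104.0 w 54.2 F [-0.1 -0.2 -2.4]
 linear [0.0487, -0.2519, 0.109] rot [0.0012, 0.0042, -0.0002]
```

Emit:
move_arm(
  linear=[
    [0.0483,-0.2518,0.004],
    [0.0483,-0.2518,0.004],
    [0.0483,-0.2518,0.004],
    [0.0483,-0.2518,0.004],
    [0.0483,-0.2518,0.004],
    [0.0483,-0.2518,0.004],
    [0.0483,-0.2518,0.004],
    [0.0483,-0.2518,0.004],
    [0.0483,-0.2518,0.006],
    [0.0484,-0.2518,0.035],
    [0.0486,-0.2518,0.065],
    [0.0487,-0.2519,0.09],
    [0.0487,-0.2519,0.1],
    [0.0487,-0.2519,0.1065],
    [0.0487,-0.2519,0.1065],
    [0.0487,-0.2519,0.1065],
    [0.0487,-0.2519,0.1065],
  ],
  delta_rot=[
    [0.001,0.004,0],
    [0.001,0.004,0],
    [0.001,0.004,0],
    [0.001,0.004,0],
    [0.001,0.004,0],
    [0.001,0.004,0],
    [0.001,0.004,0],
    [0.001,0.004,0],
    [0.001,0.004,0],
    [0.001,0.004,0],
    [0.001,0.004,0],
    [0.001,0.004,0],
    [0.001,0.004,0],
    [0.001,0.004,0],
    [0.001,0.004,0],
    [0.001,0.004,0],
    [0.001,0.004,0],
  ],
)

```text
clock: 21.62
tool_pos: [0.5165, 0.1926, 0.0189]
tcp_rot: [0.384, -3.117, 0.001]
wrist_force: [-0.4, 0.4, -1.7]
width: 0.627
```

Emit:
move_arm(
  linear=[
    [0,0,0],
    [0,0,0],
    [0,0,0],
    [0,0,0],
    [0,0,0],
    [0,0,0],
  ],
  delta_rot=[
    [0,0,0],
    [0,0,0],
    [0,0,0],
    [0,0,0],
    [0,0,0],
    [0,0,0],
  ],
  jaw=0.08,
)

```text
clock: 22.12
tool_pos: [0.5161, 0.1914, 0.0185]
tcp_rot: [0.382, -3.116, 0.001]
wrist_force: [0.0, 0.5, -0.2]
width: 0.902
```

Emit:
move_arm(
  linear=[
    [0,0,-0.01],
    [0,0,-0.03],
    [0,0,-0.06],
    [0,0,-0.1],
    [0,0,-0.14],
    [0,0,-0.17],
    [0,0,-0.17],
    [0,0,-0.17],
  ],
  delta_rot=[
    [0,0,0],
    [0,0,0],
    [0,0,0],
    [0,0,0],
    [0,0,0],
    [0,0,0],
    [0,0,0],
    [0,0,0],
  ],
)

```text
clock: 22.78
tool_pos: [0.5182, 0.192, 0.1919]
tcp_rot: [-0.382, 3.115, -0.001]
wrist_force: [-0.9, 0.5, -0.5]
width: 0.92
```

```bash
python3 - <<'E'
from h import *
w=snap('wrist','wrist10'); plan(.25,.55,.22,104)
E
```

```text
clk 22.83 at [0.5166 0.1917 0.1893] yaw 104.0 w 79.9 F [ 0.5 -0.3 -0.2]
 linear [0.1721, 0.4121, -0.0308] rot [-0.0007, -0.0008, -0.0002]
```

View pics/wrist10.png

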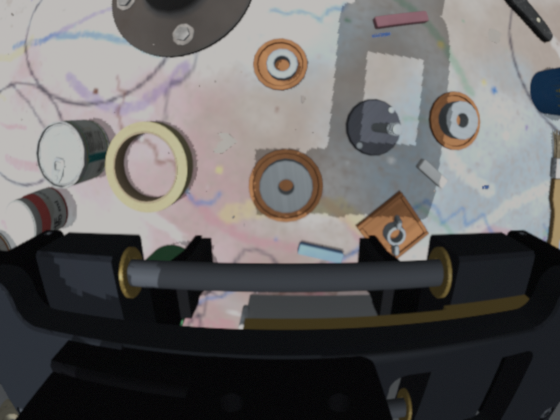

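All four parts appear placed: the large ring at (286,186), the nut at (395,233), the small ring at (283,64), the middle ring at (461,120), and the tape at (148,167). I'll move the arm aside for a clear top-camera check.

Emit:
move_arm(
  linear=[
    [0.1721,0.4121,-0.0308],
    [0.1721,0.4121,-0.0308],
    [0.1721,0.4121,-0.0308],
    [0.1721,0.4121,-0.0308],
    [0.1721,0.4121,-0.0308],
    [0.1721,0.4121,-0.0308],
    [0.1721,0.4121,-0.0308],
    [0.1721,0.4121,-0.0308],
    [0.1721,0.4121,-0.0308],
    [0.1721,0.4121,-0.0308],
    [0.1721,0.4121,-0.0308],
    [0.1721,0.4121,-0.0308],
    [0.1721,0.4121,-0.0308],
    [0.1721,0.4121,-0.0308],
    [0.1721,0.4121,-0.0308],
    [0.1721,0.4121,-0.0308],
    [0.1721,0.4121,-0.0308],
  ],
  delta_rot=[
    [0,0,0],
    [0,0,0],
    [0,0,0],
    [0,0,0],
    [0,0,0],
    [0,0,0],
    [0,0,0],
    [0,0,0],
    [0,0,0],
    [0,0,0],
    [0,0,0],
    [0,0,0],
    [0,0,0],
    [0,0,0],
    [0,0,0],
    [0,0,0],
    [0,0,0],
  ],
)

```text
clock: 24.25
tool_pos: [0.2507, 0.549, 0.2191]
tcp_rot: [0.379, -3.116, 0.002]
wrist_force: [0.8, 0.3, -0.7]
width: 0.917
```

```bash
python3 - <<'E'
from h import *
t=snap('top','top3'); W=cloud(t)
for n,p,r,z,d in [('S',(.3903,.1541),.016,.025,(.3903,.1541)),('M',(.392,.3634),.022,.025,(.392,.3634)),('L',(.5172,.1917),.028,.025,(.5172,.1917)),('nut',(.5358,.3256),.025,.02,(0,0))]:
    k=(np.hypot(W[...,0]-p[0],W[...,1]-p[1])<r+.012)&(W[...,2]>.015)
    Q=W[k]; mn,mx=Q.min(0),Q.max(0); print(n,k.sum(),'bbox mid',((mn+mx)/2)[:2].round(4),'size',(mx-mn)[:2].round(4),'top z med %.4f'%np.median(Q[:,2]),'plane tilt',np.linalg.lstsq(np.c_[Q[:,:2]-Q[:,:2].mean(0),np.ones(len(Q))],Q[:,2],rcond=None)[0][:2].round(3))
cv2.imwrite('pics/crop3.png',cv2.resize(t['image'][140:280,165:415],None,fx=3.2,fy=3.2,interpolation=cv2.INTER_CUBIC))
E
```

```text
S 153 bbox mid [0.3935 0.1573] size [0.0307 0.0306] top z med 0.0236 plane tilt [-0.002 -0.014]
M 321 bbox mid [0.392  0.3627] size [0.0425 0.0426] top z med 0.0237 plane tilt [0.014 0.001]
L 521 bbox mid [0.5153 0.1914] size [0.0552 0.0545] top z med 0.0239 plane tilt [0.014 0.001]
nut 94 bbox mid [0.5389 0.3254] size [0.0431 0.0226] top z med 0.0227 plane tilt [0.002 0.01 ]
```

View pics/crop3.png

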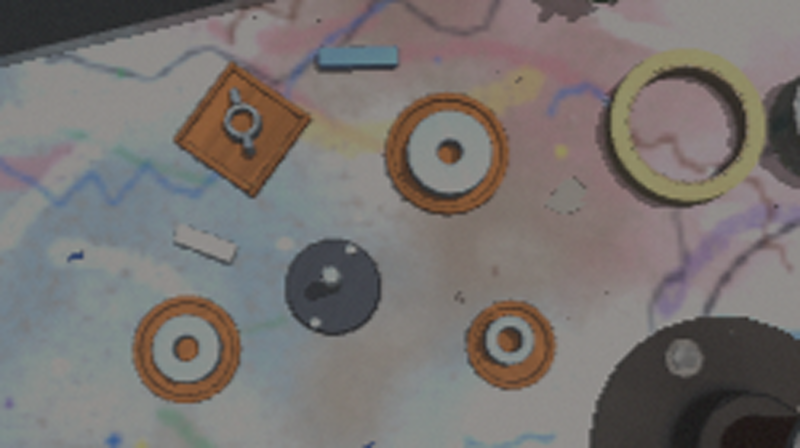

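All parts lie flat, with ring tops at about 24–25 mm. The ring offsets from their dish centres are at most about 5 mm, and the tape hasn't moved. Handing in.

```bash
python3 -c "
from station import arm
print(arm.close_job())"
```

```text
the job is handed in; nothing more can be done
None
```

The job is handed in at about 24 s on the robot clock. The stud is clear: the wing nut is in the square tray, and the small, middle and large rings are each in the dish of their own size. I cleared it top down and then moved the arm aside.

The last top-camera check gave these results:

| Part | Offset from centre | Notes |
|---|---|---|
| Small ring | about 4.5 mm | flat, tilt at most 0.015 rad |
| Middle ring | about 1 mm | flat, tilt at most 0.015 rad |
| Large ring | about 2 mm | flat, tilt at most 0.015 rad |
| Wing nut | about 3 mm | upright on the tray floor |

- **Ring heights:** the ring tops measured about 24 mm, where 25 mm is expected on the dish floor. The calibration is good to about 2 mm, so this fits.
- **Tape:** it looks unmoved in the final picture. I did not measure its position again, but the arm never went near it.
- **Camera disagreement:** the wrist and top cameras differed by 2–3 mm on positions, which was small enough not to matter.
- **Forces:** the wrist force stayed below 7 N in every reading I took. No check failed.

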